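# Stamp the studio mark on a terracotta tile with the pedal press

### The arm

A 6-joint arm with a two-finger parallel gripper is mounted at the origin on the work surface. World frame = base frame: x ahead of the robot, y to its left, z up, the work surface at z = 0. Lengths are in m, angles in rad, forces in N, time in s.
With the tool pointing down it reaches from about 0.375 to 0.9 m from the base axis. Payload 3.1 kg.
Tool frame: the origin (TCP) lies between the finger pads; the fingertips stand 8 mm ahead of it and the grasp point (between the pads) lies 11 mm behind it; z points along the fingers, y is the line along which they close (so a half turn about z gives the same grasp; the last joint's range is limited). The gripper opens to 87 mm and grips with 3 to 60 N. Pads are 19 mm wide; open, the fingers measure 117 mm over their backs; the gripper's body (75 mm by 190 mm) begins 51 mm behind the grasp point.
Start: joints at [-1.502, 0.527, 1.433, -0, 1.181, -0.178], TCP at [0.153, -0.606, 0.231] pointing down, gripper open.
Joint ranges: [-3.08, 3.08], [-0.75, 2.2], [0.22, 2.44], [-1.43, 4.57], [0, 2.65], [-2.85, 2.85]. Speed limits (rad/s): [2.79, 2.79, 3.14, 3.14, 3.14, 3.14].

### API

Orientations are given as a unit quaternion [x, y, z, w].
In Python, from rig import robot gives the robot as it stands.
- The arm moves only by the tool move_arm, never from a script. Its argument "motion" is text: rows parted by semicolons, each of 5 numbers parted by spaces: the opening, from -1 (shut) to 1 (fully open), then the shift along the tool's x, y, z normalised to -1 to 1, where 1 is 0.2 m, then the turn about the tool's z normalised to -1 to 1, where 1 is pi rad. A call has 1 to 12 rows; each row is the pose to reach, as a shift and turn from the pose commanded when the call began, along the tool's axes at that moment, turning the shorter way round; what a row does not reach only later rows make up. A row lasts 1/12 s, in which the tool goes at most 41.7 mm and 7.16 degrees, less where a joint would pass 70% of its speed; a pose out of reach is approached as far as the arm can. A call with a number of a shift or a turn outside -1 to 1 is refused whole. A call with a gripper value outside its range is refused whole. The fingers move at their own pace and stop on an object; "newtons" is the grip in N (left out, the last holds). Time passes only in rows, so rows that repeat a pose let the fingers close. It gives the time, the measured TCP pose, the force, the opening and the grip force at its end, in the units of the state.
- robot.get_obs(): the state, without advancing time (a new reading comes with each control period).
- robot.camera(name): name is "side" or "top"; returns (picture, depth): 420x560x3 uint8, red, green, blue; 420x560 float32, m along the optical axis (not along the pixel's ray), 0 where there is no reading.
- robot.camera_model(name): a dict with "mtx" (3x3 intrinsics, pixels), "position" and "attitude" of the camera in the world. Camera axes: x right, y down, z forward; pixel columns grow to the right and rows downward; lengths in m; the calibration is good to about 2 mm. A picture is of the moment at which its call begins. camera_model takes no time and is no camera call.
- robot.hand_in(): hands the job in; it is judged then, once.
The state is a dict: "time": time; "q": joint angles; "joint_velocities": joint speeds; "joint_torque": joint torques, N m; "position": TCP position; "tool_rot": TCP orientation; "ft_force": force on the tool from outside, world axes, zero at the start; "moment": the same for the moment, N m; "grip_width": finger opening in m; "grip_force": force on a finger pad.
Only numpy, scipy, OpenCV 4.12 (cv2) and the standard library are available. Lean on these libraries where they do the work, as an engineer would, in place of code of your own. Each camera call takes 0.05 s, during which the arm holds its last target. There are 200 camera calls.

### The job

Get the terracotta tile stamped in the small green pedal press: first pull the press's sprung width gauge out by its blue tab until its white pointer stands on the red line, then lay the terracotta tile flat and lengthwise between the gauge's stop and the fixed fence, squarely in the middle of the black rubber strip. Then press the pedal all the way down to its stop, hold it there for about a second, and let it come fully back up. Leave the tile in the press with the gauge still on the red line, and do not disturb the other tiles or the other things on the table.

Things in the scene. Friction and masses are not known exactly. Their poses are not given: they have to be found in the camera images.
- press: Green bench stamp press, fixed; place and yaw vary. Origin: middle of the bed, at table height; -x is its front (pedal side), +y the fixed-fence side. Bed block 190 (x -65 to +125) x 150 (y) x 30 high; a dark steel gauge rail, 90 wide in x, 30 high, runs from it to y = -215.
- fence (a point): Middle of the top edge of the fixed steel fence's inner face (press y = +40.5): the fence is 44 long in x and stands 7 above the bed.
- stamp: Aluminium arm with a black stamp head; origin on its pivot behind the bed (press x = +100, z = 62). At rest it stands upright to z = 165, 40 wide; pressing the pedal swings it down forward onto the middle of the bed. It is driven by the pedal only.
- bed_centre (a point): Middle of the black rubber strip (54 in x, 80 in y) on top of the bed, 30 above the table, axes as the press. The tile's underside centre belongs here, its 75 mm length along the press's y.
- pedal (a joint): Pedal angle: 0 = up (rest), 0.35 rad = fully down on its stop. A return spring lifts it; at the pad it takes about 5 N to start and 13 N at the stop.
- pedal_pad (a point): Where to press: top of the pedal's black rubber tread, on its centreline, 80 mm from its hinge. The pedal plate is 100 long, 80 wide, sloping up towards the robot from its hinge, which lies along the press's y at x = -75, z = 20. This point is about 53 above the table at rest and 26 with the pedal fully down.
- gauge (a joint): How far the width gauge is pulled out, towards the press's -y, m: 0 fully in, 0.060 fully out, 0.045 = pointer on the red line (the stop then leaves an 81 mm wide place for the tile). A light return spring pulls it in, but its friction brake holds it wherever it is left; about 6 N moves it outward.
- gauge_grip (a point): Grip point on the gauge's upright blue tab: 10 thick along the press's y (pinch it across this), 26 wide in x, its top 76 above the table; this point lies 13 below the top, moves with the gauge. The tab stands above the rail; its steel blade and stop (7 above the bed) reach towards the bed.
- gauge_pointer (a point): Tip of the gauge's white pointer on the press's +x side, moves with the gauge.
- red_line (a point): Red line on the gauge rail (both sides of the blade), fixed, 4 wide; the pointer must stand on it (same y in the press frame).
- board: Plywood ware board 290 x 100 x 15 lying on the table, fixed, long side along its x. Origin: centre of its underside. Carries the three tiles in a row along its x, in any order.
- tile_terracotta: The tile to stamp: orange-brown terracotta, 75 (its x) x 50 (its y) x 10, about 75 g, on the ware board (board top 15 above the table). Origin: centre of its underside. Grip it across its 50 mm width.
- tile_blue: Blue glazed tile, same size; leave it on the board.
- tile_white: White glazed tile, same size; leave it on the board.
- mug: White mug, 76 diameter, 75 high, loose; origin centre of underside. Leave alone.
- bowl: Blue plastic bowl, 110 diameter, 55 high, loose; origin centre of underside. Leave alone.
- jar_lid: Brass-coloured jar lid, a disc 70 diameter, 12 high, loose; origin centre of underside. Leave alone.
- sponge: Yellow sponge block 60 x 42 x 30, loose; origin centre of underside. Leave alone.
Things that resemble listed ones, but are neither listed nor needed, are in the scene too. There is more than one size of the tile_terracotta; the job needs the largest.

How it is judged:
On the way, in this order (a step that is already met when the one before it is completed fails the run):
1. the gauge is pulled out with its pointer on the red line (within 3.5 mm) (value of joint gauge between 0.0415 and 0.0485 m), for 0.3 s.
2. with the gauge on the line, the terracotta tile lies flat on the bed over the rubber strip, between stop and fence, let go (all of step 1 and x of tile_terracotta in the frame of bed_centre between -0.009 and 0.009 m and y of tile_terracotta in the frame of bed_centre between -0.009 and 0.009 m and z of tile_terracotta in the frame of bed_centre between -0.003 and 0.003 m and angle between tile_terracotta's own z axis and vertical below 0.08 rad and contact force between the fingers and tile_terracotta below 0.1 N and value of joint pedal below 0.1 rad and angle between the x axis of tile_terracotta and the y axis of press, either way round below 0.15 rad), for 0.2 s.
3. with the tile lying there, the pedal is held fully down on its stop for 0.4 s (all of step 1 and x of tile_terracotta in the frame of bed_centre between -0.009 and 0.009 m and y of tile_terracotta in the frame of bed_centre between -0.009 and 0.009 m and z of tile_terracotta in the frame of bed_centre between -0.003 and 0.003 m and angle between tile_terracotta's own z axis and vertical below 0.08 rad and value of joint pedal above 0.335 rad and angle between the x axis of tile_terracotta and the y axis of press, either way round below 0.15 rad), for 0.4 s.
At the end, for the whole second after the job is handed in: Pedal up (under 0.04 rad); gauge pointer within 3.5 mm of the red line; terracotta tile flat on the bed between stop and fence, centre within 9 mm of the strip's centre each way (3 mm in height), tilt under 0.08 rad, along the press's y within 0.15 rad, released and still (all of step 1 and x of tile_terracotta in the frame of bed_centre between -0.009 and 0.009 m and y of tile_terracotta in the frame of bed_centre between -0.009 and 0.009 m and z of tile_terracotta in the frame of bed_centre between -0.003 and 0.003 m and angle between tile_terracotta's own z axis and vertical below 0.08 rad and value of joint pedal below 0.04 rad and linear speed of tile_terracotta below 0.02 m/s and contact force between the fingers and tile_terracotta below 0.1 N and angle between the x axis of tile_terracotta and the y axis of press, either way round below 0.15 rad); the robot touches nothing.
It fails at once if the blue or the white tile is shifted more than 30 mm or tipped over (distance of any of tile_blue, tile_white from where it was at the start of the episode above 0.03 m or angle between any of tile_blue, tile_white's own z axis and vertical above 0.5 rad).
It fails at once if the mug, bowl, jar lid or sponge is shifted more than 30 mm or tipped over (distance of any of mug, bowl, jar_lid, sponge from where it was at the start of the episode above 0.03 m or angle between any of mug, bowl, jar_lid, sponge's own z axis and vertical above 0.5 rad).
It also fails if it takes over 64 s, if anything falls off the work surface, if the arm or the gripper's body presses on something with over 40 N, if the wrist force passes 120 N, or if a joint passes its speed limit or range.

## Working session

There is one attempt and no reset: what is moved stays moved. The work goes in short steps, Python scripts to look and compute and a tool call to move; the robot and the scene stay as the last step left them, time stands still between calls to the robot, and variables do not carry over. Pictures are saved under pics/ and viewed, at most 12 in all, crops included, and the job is handed in when it is done.

Besides the shell and the picture viewer there is one more tool, called after "Emit:" as a command line: name --argument value ..., lists and objects as JSON in quotes. move_arm: Moves the arm, as the interface text tells. Its arguments: {"type":"object","properties":{"motion":{"type":"string"},"newtons":{"type":"number"}},"required":["motion"]}

```bash
ls; mkdir -p pics
cat > h.py <<'E'
import numpy as np, cv2
from scipy.spatial.transform import Rotation as R
from rig import robot
def snap(n,f):
    p,d=robot.camera(n); np.savez('%s.npz'%f,p=p,d=d)
    cv2.imwrite('pics/%s.png'%f,p[:,:,::-1]); return p,d
def rot(a):
    a=np.array(a,float); return a if a.shape==(3,3) else R.from_quat(a).as_matrix()
def pix(n,d,u,v,z=None):
    m=robot.camera_model(n);K=np.array(m['mtx']);r=rot(m['attitude']);o=np.array(m['position'])
    ray=r@np.linalg.inv(K)@np.array([u,v,1.])
    if z is not None: return o+ray*(z-o[2])/ray[2]
    return o+ray*d[int(round(v)),int(round(u))]
def proj(n,P):
    m=robot.camera_model(n);c=np.array(m['mtx'])@(rot(m['attitude']).T@(np.array(P)-m['position']))
    return c[:2]/c[2]
E
python3 - <<'E'
from h import *
for n in('top','side'):
    snap(n,n+'0'); print(robot.camera_model(n))
print(robot.get_obs())
E
```

```text
pics
{'mtx': array([[527.5922891 ,   0.        , 286.56889104],
       [  0.        , 527.5922891 , 203.72288072],
       [  0.        ,   0.        ,   1.        ]]), 'position': array([ 0.29778279, -0.05590631,  1.40316143]), 'attitude': array([-0.70063818,  0.70992084, -0.04756322,  0.05344416])}
{'mtx': array([[432.74342812,   0.        , 272.0629024 ],
       [  0.        , 432.74342812, 213.06410621],
       [  0.        ,   0.        ,   1.        ]]), 'position': array([0.2705449 , 0.68053802, 0.57394399]), 'attitude': array([-0.11579049,  0.86958857, -0.47462709,  0.07167574])}
{'time': 0.1, 'q': array([-1.50250960e+00,  5.28373352e-01,  1.43375671e+00,  2.43913376e-05,
        1.18138299e+00, -1.78472903e-01]), 'joint_velocities': array([-6.20554028e-05, -1.85974104e-03, -5.53655159e-03,  8.79763793e-04,
        1.88172094e-04, -8.01662553e-04]), 'joint_torque': array([-3.71576725e-04, -4.40984201e+01, -1.77150983e+01,  6.35891128e-02,
        5.34098223e-02, -3.52409643e-05]), 'position': array([ 0.15267243, -0.60541805,  0.22967492]), 'tool_rot': array([ 9.92398474e-01,  1.23062366e-01,  6.41346322e-05, -9.58121517e-04]), 'ft_force': array([-1.00506189, -0.09137439, -0.79595159]), 'moment': array([0.08516251, 0.03597613, 0.02616834]), 'grip_force': 0.0, 'grip_width': 0.08707988590713304}
```

View pics/top0.png

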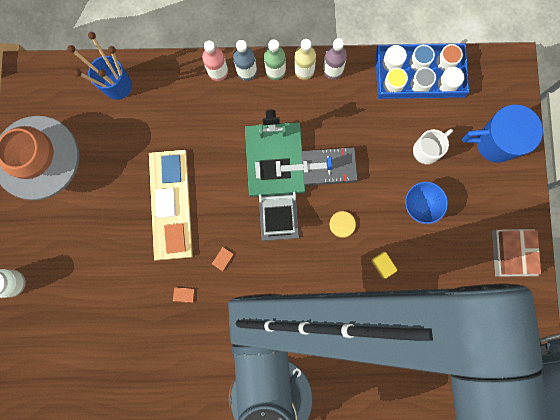

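View pics/side0.png

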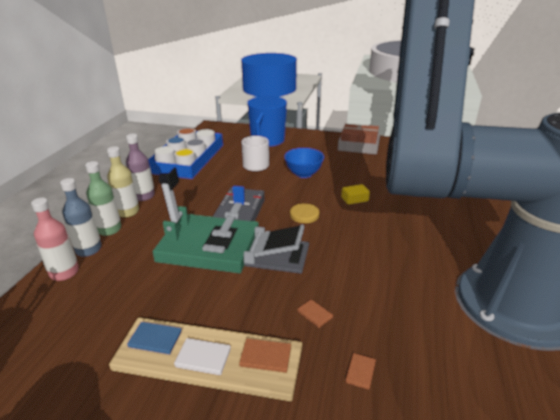

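Top view: press bed at about (275,160), gauge tab (331,163), pedal (279,217), stamp arm (270,122). The terracotta candidates are the board tile (175,238), loose pieces (222,259) and (184,295), and the brick-like pieces in the tray (517,253). The board tile fits: it is the largest and lies on the ware board. I'll enlarge to confirm.

Run:
```python
import numpy as np,cv2
p=np.load('top0.npz')['p'][:,:,::-1]
a=cv2.resize(p[95:245,230:370],None,fx=4,fy=4,interpolation=cv2.INTER_CUBIC)
b=cv2.resize(p[145:305,140:240],None,fx=2,fy=2,interpolation=cv2.INTER_CUBIC)
c=np.zeros((600,760,3),np.uint8);c[:,:560]=a;c[:320,560:]=b
cv2.imwrite('pics/crop0.png',c)
```

```text
(no output)
```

View pics/crop0.png

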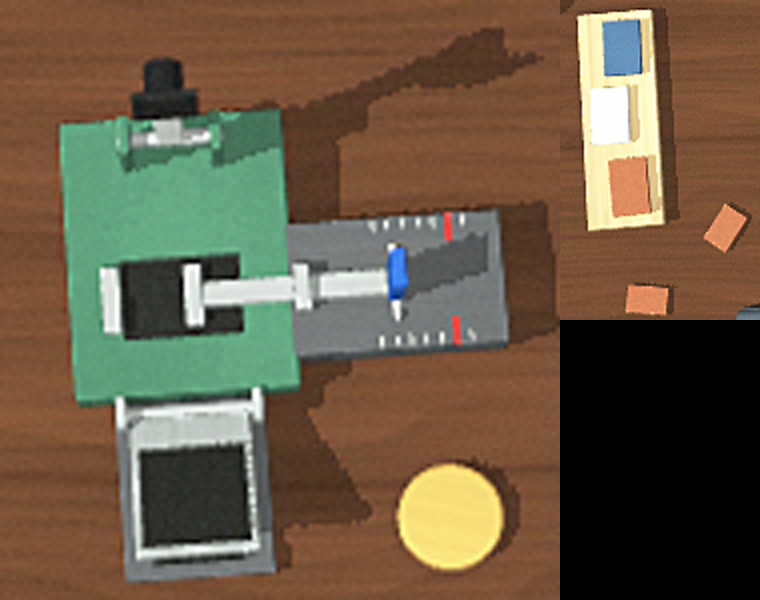

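The crop shows the board tile at crop (630,186) clearly largest; the two loose pieces are much smaller. The gauge tab is at crop (398,272), with the red marks at (448,226) and (457,330).

```bash
cat >> h.py <<'E'
def fit(L,W):
    L,W=np.array(L,float),np.array(W)[:,:2]
    a,b=L-L.mean(0),W-W.mean(0)
    t=np.arctan2((a[:,0]*b[:,1]-a[:,1]*b[:,0]).sum(),(a*b).sum())
    r=np.array([[np.cos(t),-np.sin(t)],[np.sin(t),np.cos(t)]]); o=W.mean(0)-r@L.mean(0)
    return t,r,o,np.abs(W-(L@r.T+o)).max(1)
E
python3 - <<'E'
from h import *
d=np.load('top0.npz')['d']
A=lambda x,y,z:pix('top',d,(x+.5)/4-.5+230,(y+.5)/4-.5+95,z)
B=lambda x,y,z:pix('top',d,(x-560+.5)/2-.5+140,(y+.5)/2-.5+145,z)
D=lambda x,y:pix('top',d,(x+.5)/4-.5+230,(y+.5)/4-.5+95)
W=[A(*c,.03) for c in[(60,125),(280,112),(299,388),(78,403),(497,210),(508,342)]]
t,r,o,e=fit([(.125,.075),(.125,-.075),(-.065,-.075),(-.065,.075),(.045,-.215),(-.045,-.215)],W)
print('press',t,o,e*1000)
loc=lambda P:r.T@(P[:2]-o)
print('bed z',D(100,220),D(180,300),'rail',D(330,340))
for n,c in dict(red1=(448,226,.03),red2=(457,330,.03),tab=(398,272,.076),point=(397,310,.03),fence=(119,300,.037),stripL=(121,300,.03),pad=(195,495,.053),stop=(185,295,.037)).items(): print(n,A(*c),loc(A(*c)))
print('tabdepth',D(398,270),D(398,280))
for c in [(180,450),(200,480),(200,500),(200,530),(200,545)]: print('pedal',D(*c),loc(D(*c)))
T=[B(*c,.025) for c in[(608,160),(646,156),(652,213),(613,216)]]
t2,r2,o2,e2=fit([(.0375,.025),(.0375,-.025),(-.0375,-.025),(-.0375,.025)],T)
print('tile',t2,o2,e2*1000, pix('top',d,175,238))
# segment tile
p=np.load('top0.npz')['p'].astype(int)
m=((p[...,0]>130)&(p[...,0]-p[...,2]>60)&(p[...,0]-p[...,1]>50)).astype(np.uint8); s=np.zeros_like(m); s[215:260,158:192]=m[215:260,158:192]
q=cv2.boxPoints(cv2.minAreaRect(cv2.findNonZero(s)));print(q,[pix('top',d,*c,.025)[:2] for c in q], pix('top',d,*q.mean(0),.025), s.sum())
for n,c in dict(mug=(430,147),lid=(342,224)).items(): print(n,pix('top',d,*c))
E
```

```text
press 0.05715489998062208 [ 0.58787576 -0.01596232] [1.62897665 1.65882693 1.49064959 2.43053044 0.89794351 1.52235393]
bed z [0.64039255 0.03716586 0.03899603] [ 0.58695313 -0.01519885  0.03218895] rail [ 0.55868619 -0.1140465   0.03165357]
red1 [ 0.63511606 -0.19419964  0.03      ] [ 0.03698157 -0.18064482]
red2 [ 0.56452952 -0.19821864  0.03      ] [-0.0337193  -0.18062508]
tab [ 0.59402385 -0.15666794  0.076     ] [-0.00189959 -0.14082707]
point [ 0.57858044 -0.15888139  0.03      ] [-0.01744422 -0.14215472]
fence [0.58652047 0.02495574 0.037     ] [0.00098431 0.04092867]
stripL [0.58798072 0.02404172 0.03      ] [0.00238997 0.03993272]
pad [ 0.4543811  -0.02428926  0.053     ] [-0.13375234 -0.00068762]
stop [ 0.58925862 -0.01867617  0.037     ] [ 0.00122557 -0.00278841]
tabdepth [ 0.59465503 -0.15646879  0.07903657] [ 0.58843027 -0.15642137  0.07759287]
pedal [ 0.48592523 -0.01442301  0.03728448] [-0.10169613  0.00736059]
pedal [ 0.46503234 -0.02744799  0.04515306] [-0.12329894 -0.00444963]
pedal [ 0.45126213 -0.02744439  0.05156324] [-0.13704646 -0.00365943]
pedal [ 0.43120059 -0.02737854  0.05818029] [-0.15707148 -0.0024477 ]
pedal [ 0.42110916 -0.02738398  0.06324079] [-0.16714674 -0.00187667]
tile 0.10305482255676404 [0.41005269 0.24875794] [0.52862205 0.46301843 1.00296049 1.14771162] [0.40932021 0.24707773 0.02806501]
[[163.40985 224.50822]
 [181.98361 222.81969]
 [184.59018 251.4918 ]
 [166.01642 253.18034]] [array([0.44550096, 0.27892137]), array([0.44930549, 0.23005502]), array([0.37398057, 0.22205282]), array([0.37021548, 0.27054014])] [0.40960349 0.25037795 0.025     ] 535
mug [ 0.64898008 -0.43628312  0.00580787]
lid [ 0.44201474 -0.19173351  0.01060073]
```

Press: origin (0.588,-0.016), yaw 0.057, with the red line 38.5 mm beyond the pointer. The tile is at (0.410,0.250), yaw about 0.10. The sizes and heights agree. Next I'll check the stamp's forward extent with depth, because the gripper body passes near it.

Run:
```python
from h import *
t=.057;o=np.array([.588,-.016]);r=np.array([[np.cos(t),-np.sin(t)],[np.sin(t),np.cos(t)]])
for n in('top','side'):
    d=np.load(n+'0.npz')['d'];m=robot.camera_model(n)
    v,u=np.mgrid[:420,:560];K=m['mtx'];ray=np.stack([(u-K[0,2])/K[0,0],(v-K[1,2])/K[1,1],np.ones(u.shape)],-1)*d[...,None]
    P=ray@rot(m['attitude']).T+m['position'];L=(P[...,:2]-o)@r
    for z in np.arange(.05,.18,.015):
        k=(abs(L[...,0]-.11)<.07)&(abs(L[...,1])<.06)&(P[...,2]>z)&(P[...,2]<z+.015)&(d>0)
        if k.any(): print(n,round(z,3),k.sum(),np.percentile(L[k],[2,50,98],axis=0).round(3).tolist())
```

```text
top 0.05 32 [[0.088, -0.034], [0.097, -0.012], [0.109, 0.031]]
top 0.065 108 [[0.089, -0.034], [0.099, 0.002], [0.113, 0.034]]
top 0.08 20 [[0.092, -0.032], [0.098, -0.003], [0.11, 0.027]]
top 0.095 14 [[0.097, -0.008], [0.1, 0.001], [0.101, 0.008]]
top 0.14 20 [[0.088, -0.02], [0.089, -0.001], [0.091, 0.018]]
top 0.155 56 [[0.088, -0.017], [0.09, 0.002], [0.116, 0.019]]
top 0.17 115 [[0.09, -0.018], [0.096, -0.0], [0.119, 0.018]]
side 0.05 127 [[0.087, -0.031], [0.096, 0.03], [0.111, 0.035]]
side 0.065 180 [[0.087, -0.033], [0.097, 0.007], [0.111, 0.035]]
side 0.08 54 [[0.096, -0.009], [0.098, 0.007], [0.107, 0.01]]
side 0.095 51 [[0.097, -0.007], [0.099, 0.007], [0.109, 0.01]]
side 0.11 59 [[0.098, -0.007], [0.101, 0.007], [0.109, 0.01]]
side 0.125 50 [[0.099, -0.006], [0.103, 0.006], [0.113, 0.01]]
side 0.14 86 [[0.086, -0.019], [0.089, 0.007], [0.112, 0.02]]
side 0.155 141 [[0.087, -0.018], [0.092, 0.009], [0.117, 0.019]]
side 0.17 98 [[0.088, -0.02], [0.091, 0.002], [0.115, 0.02]]
```

Emit:
move_arm --motion "1 0 0 0 0.03; 1 0 0 0 0.06; 1 0 0 0 0.06" --newtons 20

```text
time: 0.35
position: [0.1527, -0.6057, 0.23]
tool_rot: [1.0, 0.028, 0.0, -0.001]
ft_force: [0.4, -0.2, 0.5]
grip_width: 0.0869
grip_force: 0.0
```

Emit:
move_arm --motion "1 0.15 -0.14 0 0; 1 0.3 -0.28 0 0; 1 0.45 -0.42 0 0; 1 0.6 -0.56 0 0; 1 0.75 -0.7 0 0; 1 0.9 -0.84 0 0; 1 0.9 -0.84 0 0"

```text
time: 0.93
position: [0.3262, -0.421, 0.2302]
tool_rot: [0.999, 0.034, 0.0, -0.003]
ft_force: [0.2, 0.2, -1.4]
grip_width: 0.087
grip_force: 0.0
```

Emit:
move_arm --motion "1 0.15 -0.14 0 0; 1 0.3 -0.28 0 0; 1 0.45 -0.42 0 0; 1 0.6 -0.56 0 0; 1 0.75 -0.7 0 0; 1 0.9 -0.84 0 0; 1 0.9 -0.84 0 0; 1 0.9 -0.84 0 0"

```text
time: 1.6
position: [0.4935, -0.248, 0.2303]
tool_rot: [0.999, 0.032, -0.0, 0.0]
ft_force: [0.3, -0.1, -0.5]
grip_width: 0.0869
grip_force: 0.0
```

Emit:
move_arm --motion "1 0.13 -0.1 0 0; 1 0.27 -0.21 0 0; 1 0.4 -0.31 0 0; 1 0.54 -0.42 0 0; 1 0.54 -0.42 0.15 0; 1 0.54 -0.42 0.3 0; 1 0.54 -0.42 0.4 0; 1 0.54 -0.42 0.4 0; 1 0.54 -0.42 0.4 0"

```text
time: 2.35
position: [0.5941, -0.1608, 0.1494]
tool_rot: [1.0, 0.029, -0.002, -0.001]
ft_force: [0.8, -0.3, 0.4]
grip_width: 0.0871
grip_force: 0.0
```

Run:
```python
from h import *
p,d=snap('side','side1');cv2.imwrite('pics/side1c.png',cv2.resize(p[100:300,120:380,::-1],None,fx=3,fy=3))
o=robot.get_obs();print(o['position'],rot(o['tool_rot'])[:,0])
```

```text
[ 0.59538704 -0.16117938  0.15098   ] [9.98372204e-01 5.70337645e-02 3.02548865e-04]
```

View pics/side1c.png

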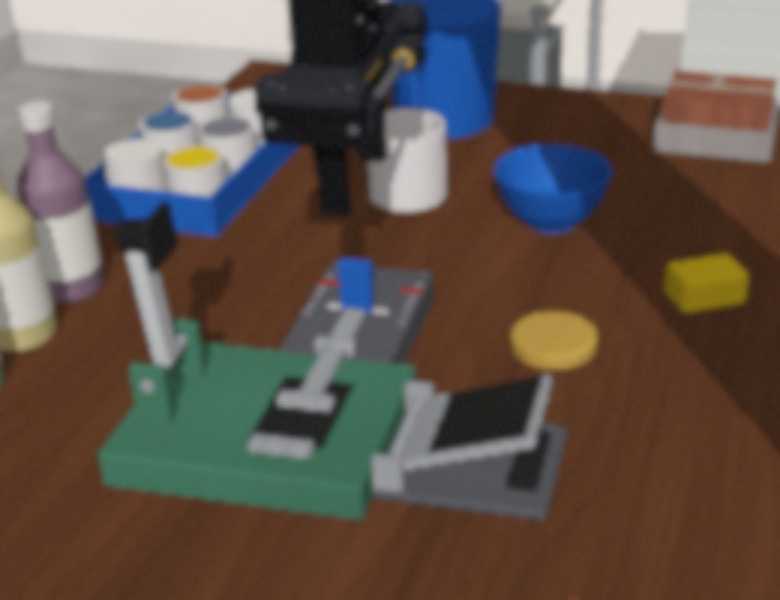

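The side crop shows the gripper over the gauge tab (355,285), aligned with it. I'll go down half-open, which clears the blade's guide bridge, and then grip.

Emit:
move_arm --motion "-0.2 0 -0.02 0.1 0; -0.2 0 -0.02 0.2 0; -0.2 0 -0.02 0.3 0; -0.2 0 -0.02 0.4 0; -0.2 0 -0.02 0.48 0; -0.2 0 -0.02 0.48 0; -1 0 -0.02 0.48 0; -1 0 -0.02 0.48 0; -1 0 -0.02 0.48 0; -1 0 -0.02 0.48 0; -1 0 -0.02 0.48 0" --newtons 25

```text
time: 3.32
position: [0.5959, -0.1558, 0.0558]
tool_rot: [1.0, 0.029, 0.001, 0.0]
ft_force: [-0.1, -1.1, 0.2]
grip_width: 0.0216
grip_force: 0.0
```

Run:
```python
from h import *
o=robot.get_obs();print(o['position'],o['grip_width'],o['grip_force'],o['ft_force'])
```

```text
[ 0.59588585 -0.1558116   0.0558    ] 0.02158871241583253 0.0 [-0.08196098 -1.13213952  0.15551804]
```

Emit:
move_arm --motion "-1 0 0 0 0; -1 0 0 0 0; -1 0 0 0 0; -1 0 0 0 0; -1 0 0.03 0 0; -1 0 0.06 0 0; -1 0 0.09 0 0; -1 0 0.12 0 0; -1 0 0.15 0 0; -1 0 0.175 0 0; -1 0 0.175 0 0; -1 0 0.175 0 0"

```text
time: 4.32
position: [0.5975, -0.1893, 0.0553]
tool_rot: [1.0, 0.029, 0.0, -0.001]
ft_force: [-1.2, 2.1, 6.5]
grip_width: 0.0097
grip_force: 25.0
```

Run:
```python
from h import *
p,d=snap('top','top2');p2,_=snap('side','side2')
a=cv2.resize(p[135:195,280:370],None,fx=4,fy=4,interpolation=cv2.INTER_CUBIC)
b=cv2.resize(p2[180:250,195:275],None,fx=4.5,fy=4.5,interpolation=cv2.INTER_CUBIC)
c=np.zeros((320,740,3),np.uint8);c[:240,:360]=a;c[:315,370:730]=b
cv2.imwrite('pics/crop2.png',c[...,::-1])
o=robot.get_obs();print(o['position'],o['grip_width'],o['grip_force'],o['ft_force'])
```

```text
[ 0.59752506 -0.1892732   0.05529195] 0.009812944566010548 25.01021236181259 [-0.01095949  3.00982626  6.87006002]
```

View pics/crop2.png

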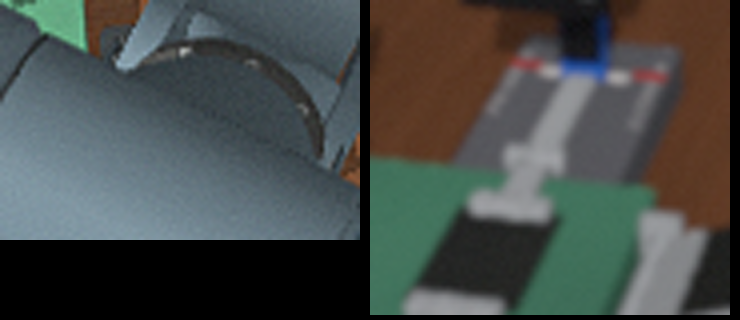

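Run:
```python
from h import *
t=.057;o=np.array([.588,-.016]);r=np.array([[np.cos(t),-np.sin(t)],[np.sin(t),np.cos(t)]])
d=np.load('side2.npz')['d']
B=lambda x,y,z:r.T@(pix('side',d,(x-369.5)/4.5-.5+195,(y+.5)/4.5-.5+180,z)[:2]-o)
for z in(.03,.035,.04):
  for c in [(525,64),(650,76),(550,71),(620,77),(585,80)]:print(z,c,B(*c,z).round(4))
```

```text
0.03 (525, 64) [ 0.0378 -0.1815]
0.03 (650, 76) [-0.034  -0.1819]
0.03 (550, 71) [ 0.0218 -0.1767]
0.03 (620, 77) [-0.018  -0.1777]
0.03 (585, 80) [ 1.000e-04 -1.709e-01]
0.035 (525, 64) [ 0.0349 -0.1733]
0.035 (650, 76) [-0.0363 -0.1737]
0.035 (550, 71) [ 0.0191 -0.1685]
0.035 (620, 77) [-0.0204 -0.1695]
0.035 (585, 80) [-0.0025 -0.1628]
0.04 (525, 64) [ 0.032 -0.165]
0.04 (650, 76) [-0.0385 -0.1654]
0.04 (550, 71) [ 0.0163 -0.1603]
0.04 (620, 77) [-0.0228 -0.1613]
0.04 (585, 80) [-0.005  -0.1546]
```

The pointers at crop (550,71) and (620,77) stand 4.5 to 6 mm short of the red marks at (525,64) and (650,76). I'll pull 5.5 mm more, release, raise and check.

Emit:
move_arm --motion "-1 0 0.014 0 0; -1 0 0.028 0 0; -1 0 0.028 0 0; -1 0 0.028 0 0; -0.6 0 0.028 0 0; -0.4 0 0.028 0 0; -0.4 0 0.028 0 0; -0.4 0 0.028 -0.15 0; -0.4 0 0.028 -0.3 0; -0.4 0 0.028 -0.45 0; -0.4 0 0.028 -0.5 0"

```text
time: 5.33
position: [0.5998, -0.1972, 0.1584]
tool_rot: [1.0, 0.029, 0.003, 0.002]
ft_force: [0.7, -0.7, -0.0]
grip_width: 0.026
grip_force: 0.0
```

Emit:
move_arm --motion "1 -0.2 -0.1 -0.1 0; 1 -0.4 -0.2 -0.2 0; 1 -0.5 -0.4 -0.3 0; 1 -0.5 -0.6 -0.3 0; 1 -0.5 -0.8 -0.3 0; 1 -0.5 -1 -0.3 0; 1 -0.5 -1 -0.3 0"

```text
time: 5.92
position: [0.4834, 0.0026, 0.2141]
tool_rot: [1.0, 0.031, -0.002, -0.001]
ft_force: [0.3, 0.3, 0.1]
grip_width: 0.0646
grip_force: 0.0
```

Emit:
move_arm --motion "1 -0.1 -0.2 0 0; 1 -0.2 -0.4 0 0; 1 -0.25 -0.6 0 0; 1 -0.3 -0.8 0 0; 1 -0.3 -1 0 0; 1 -0.3 -1 0 0; 1 -0.3 -1 0 0"

```text
time: 6.5
position: [0.4139, 0.1958, 0.214]
tool_rot: [0.999, 0.032, -0.0, 0.0]
ft_force: [1.0, -0.4, 1.5]
grip_width: 0.0869
grip_force: 0.0
```

Run:
```python
from h import *
p,d=snap('top','top3');p2,_=snap('side','side3')
a=cv2.resize(p[135:195,280:370],None,fx=4,fy=4,interpolation=cv2.INTER_CUBIC)
b=cv2.resize(p2[180:250,195:275],None,fx=4.5,fy=4.5,interpolation=cv2.INTER_CUBIC)
c=np.zeros((320,740,3),np.uint8);c[:240,:360]=a;c[:315,370:730]=b
cv2.imwrite('pics/crop3.png',c[...,::-1])
o=robot.get_obs();print(o['position'],o['grip_width'],rot(o['tool_rot'])[:,0])
```

```text
[0.41465166 0.19336041 0.21403767] 0.0868733666329105 [ 9.98267187e-01  5.88383450e-02 -8.19687242e-04]
```

View pics/crop3.png

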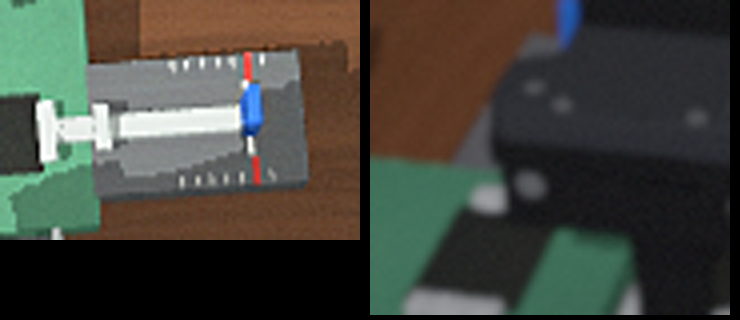

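Run:
```python
import numpy as np
p=np.load('top3.npz')['p'].astype(int)
g=p[...,0]-p[...,2]
for v in range(146,184):
    row=p[v,334:350]; print(v,'R-G',(row[:,0]-row[:,1]).tolist(),'B',row[:,2].tolist())
```

```text
146 R-G [41, 40, 43, 44, 42, 43, 46, 44, 41, 46, 44, 47, 33, 47, 47, 33] B [58, 58, 59, 57, 59, 59, 55, 54, 56, 56, 58, 55, 39, 57, 58, 34]
147 R-G [49, 35, 32, 48, 35, 33, 29, 21, 23, 31, 35, 31, 25, 31, 25, 19] B [54, 38, 39, 54, 37, 32, 31, 34, 30, 30, 30, 24, 4, 39, 34, 30]
148 R-G [26, 19, 18, 24, 4, 1, 16, 159, 122, -6, -10, -8, -7, -3, -6, -3] B [30, 42, 44, 49, 71, 98, 71, 90, 118, 134, 132, 191, 140, 138, 146, 133]
149 R-G [-7, -5, -4, -5, -8, -14, -29, 177, 134, -11, -11, 0, -4, -4, -4, -3] B [200, 131, 126, 188, 192, 136, 139, 71, 96, 141, 135, 255, 145, 137, 144, 140]
150 R-G [0, -5, -5, -4, -3, -11, -31, 186, 134, -17, -12, 0, -7, -3, -3, -7] B [255, 144, 132, 203, 206, 140, 146, 60, 87, 141, 129, 254, 137, 135, 132, 129]
151 R-G [-3, -3, -4, -4, -3, -8, -28, 189, 179, -11, -9, -2, -11, -7, -7, -5] B [203, 137, 129, 145, 198, 137, 141, 59, 68, 139, 128, 156, 130, 129, 132, 133]
152 R-G [-3, -1, -3, -5, -2, -8, -30, 177, 175, -11, -11, -4, -2, -5, -7, -6] B [142, 136, 135, 134, 148, 130, 144, 72, 68, 141, 135, 136, 135, 138, 131, 130]
153 R-G [-3, -4, -6, -6, -9, -9, -30,
[... 3926 characters left out ...]
 -1, 1, -2, -1, -3, 0, -8, -17, 81, 191, -9, -12, -4, -1, -2] B [92, 90, 180, 102, 95, 87, 192, 99, 96, 66, 41, 98, 94, 103, 143, 99]
180 R-G [-1, -4, -4, -3, -4, -2, -2, -3, -13, 67, 149, 36, -5, -5, -1, -3] B [95, 92, 157, 101, 99, 94, 158, 100, 104, 68, 52, 93, 103, 100, 110, 87]
181 R-G [-1, -5, -4, 0, -5, 0, -1, -6, -7, 13, 37, 5, -8, -6, -2, -6] B [99, 89, 98, 79, 80, 78, 92, 66, 70, 61, 54, 71, 71, 77, 74, 69]
182 R-G [-4, -4, -6, -5, -8, -7, -6, -7, -9, -10, -15, -3, -1, 1, 10, 12] B [71, 73, 67, 70, 72, 60, 72, 70, 69, 69, 68, 59, 56, 58, 56, 57]
183 R-G [11, 9, 11, 11, 22, 19, 20, 27, 31, 28, 28, 29, 29, 31, 30, 30] B [54, 60, 57, 53, 51, 54, 54, 48, 43, 50, 50, 45, 45, 50, 45, 45]
```

The pointers are about 0.9 px (2.3 mm) short of the red line's centre. That is inside tolerance but with little margin, so I'll re-grip and correct it.

Emit:
move_arm --motion "-0.4 0.08 0.2 0 0; -0.4 0.16 0.4 0 0; -0.4 0.24 0.6 0 0; -0.4 0.32 0.8 0 0; -0.4 0.4 1 0 0; -0.4 0.4 1 0 0; -0.4 0.4 1 0 0"

```text
time: 7.18
position: [0.5075, -0.0062, 0.2142]
tool_rot: [1.0, 0.025, 0.0, 0.0]
ft_force: [-0.5, -0.3, -0.0]
grip_width: 0.0481
grip_force: 0.0
```

Emit:
move_arm --motion "-0.4 0.08 0.2 0 0; -0.4 0.16 0.4 0 0; -0.4 0.24 0.6 0 0; -0.4 0.32 0.8 0 0; -0.4 0.4 0.98 0 0; -0.4 0.4 0.98 0 0; -0.4 0.4 0.98 0.15 0; -0.4 0.4 0.98 0.3 0; -0.4 0.4 0.98 0.3 0; -0.4 0.4 0.98 0.3 0"

```text
time: 8.02
position: [0.5951, -0.1908, 0.1528]
tool_rot: [1.0, 0.029, -0.003, -0.002]
ft_force: [-0.7, 0.2, 0.6]
grip_width: 0.0261
grip_force: 0.0
```

Run:
```python
from h import *
o=robot.get_obs();print(o['position'],o['grip_width'],rot(o['tool_rot'])[:,0])
```

```text
[ 0.59505401 -0.19075593  0.15275395] 0.0261033274566092 [ 0.99830644  0.05792023 -0.00543214]
```

Emit:
move_arm --motion "-0.4 0.01 0.015 0.15 0; -0.4 0.01 0.015 0.3 0; -0.4 0.01 0.015 0.4 0; -0.4 0.01 0.015 0.485 0; -0.4 0.01 0.015 0.485 0; -1 0.01 0.015 0.485 0; -1 0.01 0.015 0.485 0; -1 0.01 0.015 0.485 0; -1 0.01 0.015 0.485 0; -1 0.01 0.015 0.485 0; -1 0.01 0.015 0.485 0"

```text
time: 8.93
position: [0.6009, -0.1946, 0.0598]
tool_rot: [1.0, 0.029, 0.002, 0.0]
ft_force: [0.8, 2.4, 6.5]
grip_width: 0.0099
grip_force: 25.0
```

```bash
cat > g.py <<'E'
from h import *
import sys
t=.057;oo=np.array([.588,-.016]);r=np.array([[np.cos(t),-np.sin(t)],[np.sin(t),np.cos(t)]])
p,d=snap('side',sys.argv[1]);p=p.astype(float)
# unwarp rail plane z=.03 in press frame, 0.25 mm/px
xs=np.arange(-.045,.046,.00025);ys=np.arange(-.205,-.155,.00025)
X,Y=np.meshgrid(xs,ys);L=np.stack([X,Y],-1)@r.T+oo
m=robot.camera_model('side');c=(np.concatenate([L,np.full(X.shape+(1,),.03)],-1)-m['position'])@rot(m['attitude'])@np.array(m['mtx']).T
uv=(c[...,:2]/c[...,2:]).astype(np.float32)
w=cv2.remap(p.astype(np.uint8),uv[...,0],uv[...,1],cv2.INTER_CUBIC).astype(float)
red=np.clip(w[...,0]-w[...,1]-25,0,None)*(abs(X)>.027); 
wh=np.clip(w.min(-1)-150,0,None)*(abs(X)>.013)*(abs(X)<.024)
for n,s in(('red',red),('white',wh)):
    for sg in(-1,1):
        k=s*(np.sign(X)==sg); print(n,sg,k.sum().round(),(k*X).sum()/k.sum(),(k*Y).sum()/k.sum())
o=robot.get_obs();q=o['position'];print(q,r.T@(q[:2]-oo),o['grip_width'],o['grip_force'],o['ft_force'])
E
python3 g.py side4
```

```text
red -1 87664.0 -0.03447863718288008 -0.18188351831994887
red 1 94653.0 0.037924239062681664 -0.18225395919833492
white -1 2333.0 -0.01586219459922843 -0.1825460780111444
white 1 161.0 0.021142857142857206 -0.1819673913043478
[ 0.60092734 -0.19460341  0.05983094] [ 0.00273146 -0.17904981] 0.01007193394585744 25.004260428249836 [0.15238787 3.33210778 7.06960255]
```

Run:
```python
from h import *
src=open('g.py').read()
t=.057;oo=np.array([.588,-.016]);r=np.array([[np.cos(t),-np.sin(t)],[np.sin(t),np.cos(t)]])
xs=np.arange(-.045,.046,.003);ys=np.arange(-.2,-.16,.001)
m=robot.camera_model('side')
for f in('side0','side2','side4'):
    p=np.load(f+'.npz')['p']
    for x0,x1 in((-.022,-.017),(.018,.022),(-.036,-.031),(.035,.039)):
        Y=np.arange(-.195,-.13,.001);acc=0
        for x in np.linspace(x0,x1,8):
            L=np.stack([np.full(Y.shape,x),Y],-1)@r.T+oo
            c=(np.c_[L,np.full(Y.shape,.03)]-m['position'])@rot(m['attitude'])@np.array(m['mtx']).T
            uv=(c[:,:2]/c[:,2:]).astype(np.float32)
            acc=acc+cv2.remap(p,uv[None,:,0],uv[None,:,1],cv2.INTER_LINEAR)[0].astype(float)/8
        s=acc[:,0]-acc[:,1] if abs(x0)>.03 else acc.min(1)
        s=s if abs(x0)>.03 else s
        i=int(np.argmax(s));lo=max(0,i-4);k=slice(lo,i+5);w=np.clip(s[k]-s[k].min(),0,None)
        print(f,x0,Y[i],'centroid',(w*Y[k]).sum()/w.sum(),s[k].round().tolist())
```

```text
side0 -0.022 -0.14699999999999996 centroid -0.14597161172161172 [124.0, 130.0, 136.0, 142.0, 145.0, 145.0, 145.0, 144.0, 143.0]
side0 0.018 -0.14499999999999996 centroid -0.14559749144811854 [143.0, 146.0, 148.0, 150.0, 152.0, 150.0, 145.0, 139.0, 133.0]
side0 -0.036 -0.184 centroid -0.18297948717948717 [36.0, 44.0, 51.0, 58.0, 63.0, 62.0, 62.0, 61.0, 60.0]
side0 0.035 -0.181 centroid -0.18162089552238805 [52.0, 55.0, 58.0, 61.0, 64.0, 60.0, 53.0, 47.0, 40.0]
side2 -0.022 -0.177 centroid -0.17646031746031746 [133.0, 137.0, 140.0, 144.0, 147.0, 147.0, 144.0, 141.0, 137.0]
side2 0.018 -0.175 centroid -0.17581135902636913 [145.0, 147.0, 148.0, 149.0, 149.0, 148.0, 143.0, 137.0, 130.0]
side2 -0.036 -0.184 centroid -0.18296592592592595 [37.0, 44.0, 51.0, 58.0, 63.0, 63.0, 62.0, 62.0, 60.0]
side2 0.035 -0.181 centroid -0.18161666666666665 [53.0, 56.0, 59.0, 62.0, 65.0, 61.0, 55.0, 49.0, 42.0]
side4 -0.022 -0.182 centroid -0.1816680412371134 [130.0, 134.0, 137.0, 140.0, 143.0, 143.0, 140.0, 136.0, 132.0]
side4 0.018 -0.182 centroid -0.18163622047244093 [131.0, 137.0, 143.0, 143.0, 143.0, 143.0, 142.0, 141.0, 136.0]
side4 -0.036 -0.184 centroid -0.18298534798534796 [36.0, 44.0, 51.0, 58.0, 63.0, 63.0, 62.0, 61.0, 60.0]
side4 0.035 -0.181 centroid -0.1816491405460061 [52.0, 56.0, 58.0, 61.0, 63.0, 60.0, 54.0, 48.0, 41.0]
```

Emit:
move_arm --motion "-1 0 0.006 0 0; -1 0 0.012 0 0; -1 0 0.012 0 0; -1 0 0.012 0 0"

```text
time: 9.32
position: [0.601, -0.1963, 0.0598]
tool_rot: [1.0, 0.029, 0.002, -0.0]
ft_force: [0.4, 5.2, 6.9]
grip_width: 0.0096
grip_force: 25.0
```

```bash
python3 g.py side5
```

```text
red -1 88425.0 -0.03455991518235792 -0.18192532937517666
red 1 95739.0 0.03782399544595209 -0.18214211554329998
white -1 4283.0 -0.017026791968246528 -0.18388127480737798
white 1 84.0 0.02278869047619054 -0.184860119047619
[ 0.60100573 -0.19632932  0.05979969] [ 0.0027114  -0.18077738] 0.010087991433113948 25.001542030368 [0.25461725 4.56675464 6.92368001]
```

Emit:
move_arm --motion "-0.6 0 0.012 0 0; -0.4 0 0.012 0 0; -0.4 0 0.012 0 0; -0.4 0 0.012 -0.2 0; -0.4 0 0.012 -0.4 0; -0.4 0 0.012 -0.6 0; 0.4 -0.1 -0.1 -0.7 0; 0.4 -0.15 -0.3 -0.75 0; 0.4 -0.2 -0.5 -0.75 0; 0.4 -0.3 -0.7 -0.75 0; 0.4 -0.35 -0.9 -0.75 0; 0.4 -0.35 -0.9 -0.75 0" --newtons 15

```text
time: 10.37
position: [0.5142, -0.0159, 0.2074]
tool_rot: [1.0, 0.031, -0.003, -0.002]
ft_force: [-1.1, -0.4, 0.0]
grip_width: 0.0568
grip_force: 0.0
```

Emit:
move_arm --motion "0.6 -0.1 -0.2 0 0; 0.6 -0.2 -0.4 0 0; 0.6 -0.3 -0.6 0 -0.01; 0.6 -0.4 -0.8 0 -0.015; 0.6 -0.45 -1 0 -0.015; 0.6 -0.45 -1 0 -0.015; 0.6 -0.45 -1 0 -0.015"

```text
time: 10.95
position: [0.4164, 0.1748, 0.2078]
tool_rot: [0.998, 0.055, -0.0, 0.0]
ft_force: [0.3, 0.1, 0.2]
grip_width: 0.0694
grip_force: 0.0
```

Run:
```python
from h import *
p,d=snap('top','top5');p=p.astype(int)
o=robot.get_obs();print(o['position'],o['grip_width'],rot(o['tool_rot'])[:,0])
for nm,rows in(('red',range(148,154)),('red',range(175,180)),('pt',[155]),('pt',[169,170,171,172])):
    for v in rows:
        row=p[v,334:350]; s=row[:,0]-row[:,1] if nm=='red' else row.min(1)-140
        s=np.clip(s,0,None); s[:5]=0;s[11:]=0
        print(nm,v,334+(s*np.arange(16)).sum()/max(s.sum(),1),s.sum())
```

```text
[0.41765553 0.17343095 0.20780932] 0.06952612928063492 [9.94063382e-01 1.08798093e-01 9.83825739e-04]
red 148 341.3159609120521 307
red 149 341.4326923076923 312
red 150 341.42105263157896 323
red 151 341.4820936639118 363
red 152 341.5056179775281 356
red 153 341.50828729281767 362
red 175 343.5104895104895 286
red 176 343.5129151291513 271
red 177 343.67045454545456 264
red 178 343.7100371747212 269
red 179 343.7032967032967 273
pt 155 342.0 115
pt 169 343.1085271317829 129
pt 170 343.08 125
pt 171 343.26751592356686 157
pt 172 343.3030303030303 165
```

The pointer is now on the red line (343.2 px against 343.1 px). Now for the tile.

Emit:
move_arm --motion "0.6 0 -0.2 0 0; 0.6 0 -0.385 0 0; 0.6 0 -0.385 0.2 0; 0.6 0 -0.385 0.4 0; 0.6 0 -0.385 0.6 0; 0.6 0 -0.385 0.75 0; 0.6 0 -0.385 0.75 0; 0.6 0 -0.385 0.75 0"

```text
time: 11.67
position: [0.41, 0.2479, 0.0563]
tool_rot: [0.999, 0.052, -0.002, 0.001]
ft_force: [-0.2, 0.1, 1.1]
grip_width: 0.0695
grip_force: 0.0
```

Run:
```python
from h import *
p,d=snap('side','side6');cv2.imwrite('pics/side6c.png',cv2.resize(p[270:400,100:320,::-1],None,fx=3,fy=3))
o=robot.get_obs();print(o['position'],o['grip_width'],rot(o['tool_rot'])[:,0])
```

```text
[0.41112749 0.24846476 0.05786445] 0.07000438082515374 [9.94618176e-01 1.03606979e-01 5.26473296e-04]
```

View pics/side6c.png

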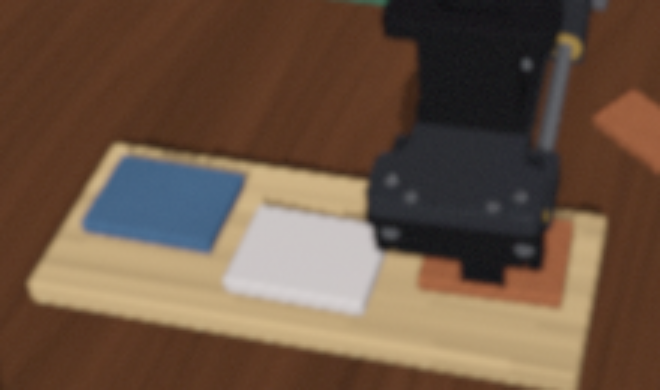

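The side crop shows the gripper centred on the terracotta tile (495,260), clear of the white one. Next: down, grip, lift.

Emit:
move_arm --motion "0.6 0 -0.008 0.08 0; 0.6 0 -0.008 0.16 0; 0.6 0 -0.008 0.16 0; 0.6 0 -0.008 0.16 0; -1 0 -0.008 0.16 0; -1 0 -0.008 0.16 0; -1 0 -0.008 0.16 0; -1 0 -0.008 0.16 0; -1 0 -0.008 0.16 0; -1 0 -0.008 0.16 0" --newtons 15

```text
time: 12.55
position: [0.41, 0.251, 0.0264]
tool_rot: [0.999, 0.053, 0.001, -0.0]
ft_force: [1.1, -1.3, 7.1]
grip_width: 0.0497
grip_force: 15.0
```

Emit:
move_arm --motion "-1 0 0 -0.05 0; -1 0 0 -0.1 0; -1 0 0 -0.2 0; -1 0 0 -0.4 0; -1 0 0 -0.6 0; -1 0 0 -0.8 0; -1 0 0 -0.8 0"

```text
time: 13.13
position: [0.4138, 0.2527, 0.1931]
tool_rot: [0.999, 0.053, 0.008, -0.002]
ft_force: [0.4, 1.1, -0.3]
grip_width: 0.0497
grip_force: 15.0
```

Emit:
move_arm --motion "-1 0.06 0.1 0 -0.039; -1 0.12 0.2 0 -0.078; -1 0.18 0.3 0 -0.117; -1 0.24 0.4 0 -0.156; -1 0.3 0.5 0 -0.195; -1 0.36 0.6 0 -0.234; -1 0.42 0.7 0 -0.273; -1 0.48 0.8 0 -0.312; -1 0.54 0.9 0 -0.351; -1 0.6 1 0 -0.39; -1 0.61 1 0 -0.429; -1 0.61 1 0 -0.468"

```text
time: 14.13
position: [0.5528, 0.0635, 0.1857]
tool_rot: [0.704, 0.71, 0.0, 0.0]
ft_force: [-0.3, -0.5, 0.4]
grip_width: 0.0498
grip_force: 15.0
```

```bash
cat > st.py <<'E'
from h import *
import sys
x,y=map(float,sys.argv[1:3]);yaw=float(sys.argv[3])
t=.057;oo=np.array([.588,-.016]);r=np.array([[np.cos(t),-np.sin(t)],[np.sin(t),np.cos(t)]])
o=robot.get_obs();q=o['position'];T=rot(o['tool_rot']);g=oo+r@[x,y]
a=np.arctan2(T[1,0],T[0,0]);print('t',o['time'],'pos',q,'local',r.T@(q[:2]-oo),'yaw',a,'w',o['grip_width'],o['grip_force'],o['ft_force'],o['q'][5])
s=T.T@np.array([*(g-q[:2]),0]);print('shift norm',s/.2,'turn',-(yaw-a)/np.pi)
E
python3 st.py -0.022 0 1.628
```

```text
t 14.1333 pos [0.55282536 0.06346992 0.18572512] local [-0.03059018  0.08134472] yaw 1.5793967795641264 w 0.04980115750767907 14.996600300073624 [-0.30334752 -0.53974107  0.40322957] -0.09515097193903764
shift norm [-4.04169345e-01  6.25781276e-02  7.41352286e-05] turn -0.015470885565108585
```

Emit:
move_arm --motion "-1 -0.1 0.03 0 -0.015; -1 -0.2 0.06 0 -0.015; -1 -0.3 0.063 0 -0.015; -1 -0.4 0.063 0 -0.015; -1 -0.404 0.063 0.1 -0.015; -1 -0.404 0.063 0.2 -0.015; -1 -0.404 0.063 0.3 -0.015; -1 -0.404 0.063 0.4 -0.015; -1 -0.404 0.063 0.55 -0.015; -1 -0.404 0.063 0.55 -0.015; -1 -0.404 0.063 0.55 -0.015"

```text
time: 15.05
position: [0.5632, -0.0155, 0.0746]
tool_rot: [0.688, 0.725, -0.001, -0.002]
ft_force: [0.2, -0.9, -0.2]
grip_width: 0.05
grip_force: 15.0
```

```bash
python3 st.py -0.022 0 1.628
python3 - <<'E'
from h import *
p,d=snap('side','side7');cv2.imwrite('pics/side7c.png',cv2.resize(p[150:290,140:330,::-1],None,fx=4,fy=4,interpolation=cv2.INTER_CUBIC))
E
```

```text
t 15.05 pos [ 0.56324573 -0.01546437  0.07455203] local [-0.02468356  0.00194499] yaw 1.6228250803655406 w 0.05002045907233585 14.999944120645523 [ 0.17949867 -0.86224961 -0.20401358] -0.2778670139088335
shift norm [-9.65814242e-03  1.34657780e-02 -7.18364263e-05] turn -0.0016472280798549917
```

View pics/side7c.png

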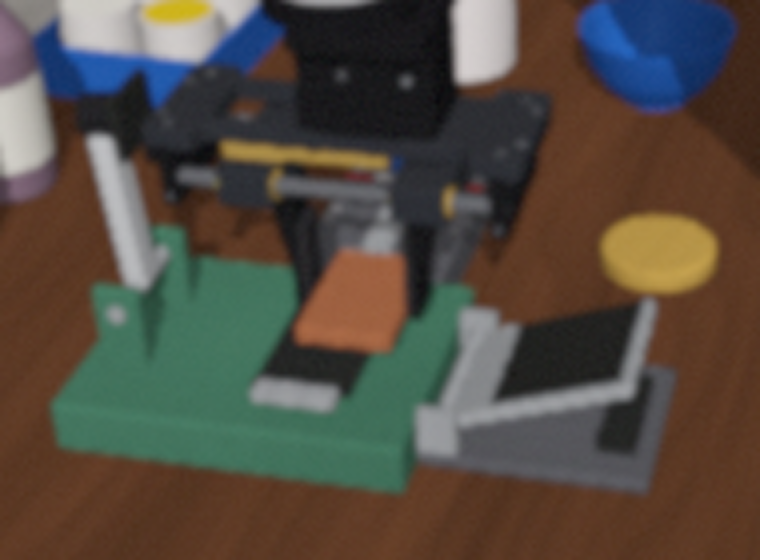

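The side crop shows the tile (355,300) over the bed, and the gripper's wide body stopping short of the stamp head (115,120). So I'll set it down 22 mm forward and push it in afterwards.

Emit:
move_arm --motion "-1 -0.01 0.01 0.06 -0.002; -1 -0.01 0.01 0.12 -0.002; -1 -0.01 0.01 0.155 -0.002; -1 -0.01 0.01 0.155 -0.002; -1 -0.01 0.01 0.155 -0.002"

```text
time: 15.52
position: [0.5665, -0.0177, 0.0441]
tool_rot: [0.686, 0.727, -0.0, -0.001]
ft_force: [0.2, -1.1, 0.0]
grip_width: 0.0496
grip_force: 15.0
```

```bash
python3 st.py -0.022 0 1.628
```

```text
t 15.5167 pos [ 0.56654359 -0.01767309  0.04408898] local [-0.02151687 -0.00044801] yaw 1.6290952140682697 w 0.0496306327702835 14.999865889549255 [ 0.15164569 -1.14178079  0.02259911] -0.2866208367286205
shift norm [ 2.24321008e-03 -2.41271249e-03  3.81480255e-06] turn 0.0003486174654178608
```

Emit:
move_arm --motion "-1 0 0 0.012 0; -1 0 0 0.012 0; 0 0 0 0.012 0; 0.4 0 0 0.012 0; 0.4 0 0 0.012 0; 0.4 0 0 -0.1 0; 0.4 0 0 -0.3 0; 0.4 0 0 -0.5 0; 0.4 0 0.1 -0.6 0; 0.4 0 0.2 -0.6 0; 0.4 0 0.2 -0.6 0"

```text
time: 16.43
position: [0.6125, -0.0161, 0.1679]
tool_rot: [0.686, 0.727, 0.003, 0.005]
ft_force: [0.8, -0.4, -0.9]
grip_width: 0.0613
grip_force: 0.0
```

Emit:
move_arm --motion "-1 0 0 0 0.039; -1 0 0 0 0.078; -1 0 0 0 0.117; -1 0 0 0 0.156; -1 0 0 0 0.195; -1 0 0 0 0.234; -1 0 0 0 0.273; -1 0 0 0 0.312; -1 0 0 0 0.351; -1 0 0 0 0.39; -1 0 0 0 0.429; -1 0 0 0 0.468"

```text
time: 17.43
position: [0.6056, -0.0153, 0.1638]
tool_rot: [0.997, 0.076, -0.001, -0.0]
ft_force: [-0.4, 0.2, 1.1]
grip_width: 0.0006
grip_force: 0.0
```

```bash
python3 st.py -0.066 0 0.057;python3 - <<'E'
from h import *
p,d=snap('side','side8')
cv2.imwrite('pics/c8.png',cv2.resize(p[170:300,140:330,::-1],None,fx=4,fy=4,interpolation=cv2.INTER_CUBIC))
E
```

```text
t 17.4333 pos [ 0.60559174 -0.01531267  0.16378353] local [ 0.01760233 -0.00031597] yaw 0.15278378652093338 w 0.0006228383656758057 0.0 [-0.37711477  0.19425141  1.10729264] 1.2085564340595991
shift norm [-0.41594329 -0.04154936  0.00102048] turn 0.030488926185730812
```

View pics/c8.png

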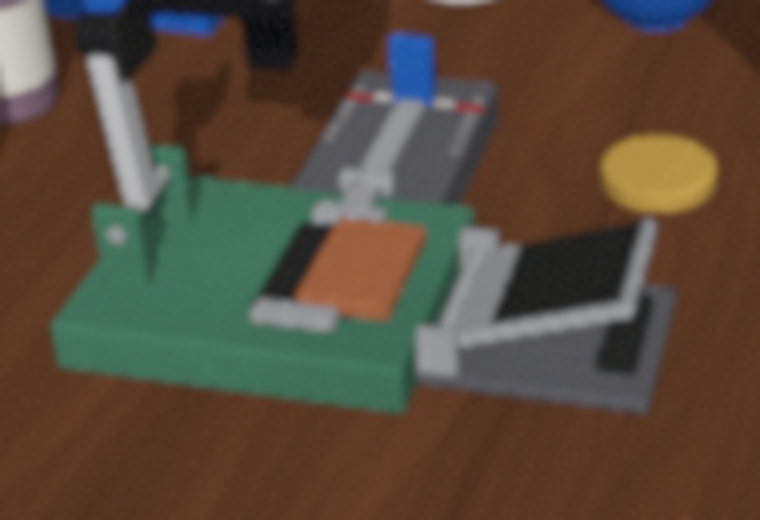

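The tile lies flat between stop and fence, about 20 mm towards the pedal, and the pointers are on the red line. I'll go behind it with the fingers closed.

Emit:
move_arm --motion "-1 -0.1 -0.01 0 0.01; -1 -0.2 -0.02 0 0.02; -1 -0.3 -0.03 0 0.03; -1 -0.42 -0.04 0 0.03; -1 -0.42 -0.04 0.1 0.03; -1 -0.42 -0.04 0.2 0.03; -1 -0.42 -0.04 0.3 0.03; -1 -0.42 -0.04 0.4 0.03; -1 -0.42 -0.04 0.5 0.03; -1 -0.42 -0.04 0.58 0.03; -1 -0.42 -0.04 0.58 0.03; -1 -0.42 -0.04 0.58 0.03"

```text
time: 18.48
position: [0.5215, -0.0206, 0.0478]
tool_rot: [0.999, 0.033, -0.002, -0.0]
ft_force: [0.4, -0.3, -0.5]
grip_width: 0.0007
grip_force: 0.0
```

```bash
python3 st.py -0.0345 0 0.057
```

```text
t 18.4833 pos [ 0.52147603 -0.02056539  0.04779023] local [-0.06667602 -0.00076816] yaw 0.06614178579711985 w 0.0006976188328427012 0.0 [ 0.35117762 -0.28531023 -0.49055569] 1.2509585190775279
shift norm [ 0.16090774 -0.0023704  -0.00048663] turn 0.002909920796597813
```

Emit:
move_arm --motion "-1 0 0 0.025 0.003; -1 0 0 0.025 0.003; -1 0.03 0 0.025 0.003; -1 0.05 0 0.025 0.003; -1 0.07 0 0.025 0.003; -1 0.085 0 0.025 0.003; -1 0.1 0 0.025 0.003; -1 0.115 0 0.025 0.003; -1 0.13 0 0.025 0.003; -1 0.14 0 0.025 0.003; -1 0.15 0 0.025 0.003; -1 0.15 0 0.025 0.003"

```text
time: 19.48
position: [0.5533, -0.019, 0.0436]
tool_rot: [1.0, 0.028, 0.0, 0.0]
ft_force: [0.8, -0.1, -0.4]
grip_width: 0.0002
grip_force: 0.0
```

```bash
cat > tl.py <<'E'
from h import *
import sys
t=.057;oo=np.array([.588,-.016]);r=np.array([[np.cos(t),-np.sin(t)],[np.sin(t),np.cos(t)]])
p,d=snap('side',sys.argv[1]);P=p.astype(int)
xs=np.arange(-.065,.045,.00025);ys=np.arange(-.06,.06,.00025);X,Y=np.meshgrid(xs,ys)
L=np.stack([X,Y],-1)@r.T+oo;m=robot.camera_model('side')
c=(np.concatenate([L,np.full(X.shape+(1,),.04)],-1)-m['position'])@rot(m['attitude'])@np.array(m['mtx']).T
uv=(c[...,:2]/c[...,2:]).astype(np.float32)
w=cv2.remap(p,uv[...,0],uv[...,1],cv2.INTER_LINEAR).astype(int)
k=((w[...,0]-w[...,2]>70)&(w[...,0]-w[...,1]>40)).astype(np.uint8)
q=cv2.boxPoints(cv2.minAreaRect(cv2.findNonZero(k)))*.00025+[-.065,-.06]
print(q.round(4).tolist(),'centre',q.mean(0),k.sum()*.00025**2)
for y in np.arange(-.03,.036,.01):
    i=np.nonzero(k[int((y+.06)/.00025)])[0]; print(round(y,3), (xs[i[0]].round(4),xs[i[-1]].round(4)) if len(i) else None)
E
python3 tl.py side9; python3 st.py -0.0345 0 0.057
```

```text
[[-0.0262, -0.0025], [0.0238, -0.0025], [0.0238, 0.0448], [-0.0262, 0.0448]] centre [-0.00125   0.021125] 0.0020510625
-0.03 None
-0.02 None
-0.01 None
0.0 (np.float64(-0.0195), np.float64(0.0228))
0.01 (np.float64(-0.0242), np.float64(0.0235))
0.02 (np.float64(-0.0255), np.float64(0.0235))
0.03 (np.float64(-0.026), np.float64(0.0235))
t 19.5333 pos [ 0.55311879 -0.01895449  0.04352243] local [-0.03499287 -0.00096254] yaw 0.05515933714306828 w 0.00025452416568049396 0.0 [-0.34772027 -0.19523339 -0.45199277] 1.2792966811186646
shift norm [ 2.45549527e-03 -4.81722864e-03  1.21720602e-06] turn -0.0005859011844926668
```

The tile is now centred at x ≈ -1 mm. I'll back off, rise and go over the pedal pad at local (-0.148, 0).

Emit:
move_arm --motion "-1 -0.05 0 0 0; -1 -0.1 0 0 0; -1 -0.1 0 -0.15 0; -1 -0.15 0 -0.3 0; -1 -0.3 0 -0.4 0; -1 -0.45 -0.005 -0.4 0; -1 -0.56 -0.005 -0.4 0; -1 -0.56 -0.005 -0.4 0; -1 -0.56 -0.005 -0.3 0; -1 -0.56 -0.005 -0.2 0; -1 -0.56 -0.005 -0.2 0; -1 -0.56 -0.005 -0.2 0"

```text
time: 20.53
position: [0.4408, -0.0241, 0.083]
tool_rot: [1.0, 0.028, -0.001, -0.0]
ft_force: [0.9, -0.1, 0.2]
grip_width: 0.0005
grip_force: 0.0
```

```bash
python3 tl.py side10; python3 st.py -0.148 0 0.057; python3 g.py side11
```

```text
[[-0.0263, 0.0447], [-0.0256, -0.0334], [0.0241, -0.033], [0.0234, 0.0452]] centre [-0.00108053  0.00588625] 0.0035718125
-0.03 (np.float64(-0.0237), np.float64(0.0228))
-0.02 (np.float64(-0.0255), np.float64(0.0233))
-0.01 (np.float64(-0.0255), np.float64(0.0233))
0.0 (np.float64(-0.0257), np.float64(0.0235))
0.01 (np.float64(-0.0255), np.float64(0.0235))
0.02 (np.float64(-0.0255), np.float64(0.0235))
0.03 (np.float64(-0.0257), np.float64(0.0233))
t 20.5833 pos [ 0.44127492 -0.02416277  0.08357874] local [-0.14695182  0.00020929] yaw 0.055161343414335616 w 0.0005658590595957947 0.0 [ 0.17710383 -0.01090407  0.00529865] 1.206941272839695
shift norm [-5.23896858e-03  1.05609032e-03  1.27784790e-07] turn -0.000585262568513908
red -1 81144.0 -0.03393108855861184 -0.1818167054865424
red 1 93824.0 0.037846182746418905 -0.18212676394099586
white -1 88.0 -0.018332386363636335 -0.18409090909090906
white 1 962.0 0.02235420997921004 -0.18513669438669433
[ 0.44157314 -0.02425091  0.08395415] [-1.46659099e-01  1.04307008e-04] 0.0006293922886587053 0.0 [-0.11092219 -0.17428723  0.55463959]
```

Emit:
move_arm --motion "-1 -0.005 0 0.05 0; -1 -0.005 0 0.1 0; -1 -0.005 0 0.13 0; -1 -0.005 0 0.16 0; -1 -0.005 0 0.19 0; -1 -0.005 0 0.21 0; -1 -0.005 0 0.23 0; -1 -0.005 0 0.24 0; -1 -0.005 0 0.25 0; -1 -0.005 0 0.25 0"

```text
time: 21.47
position: [0.4372, -0.0239, 0.0344]
tool_rot: [1.0, 0.028, -0.003, -0.0]
ft_force: [-6.7, -3.0, 9.7]
grip_width: 0.0005
grip_force: 5.0
```

```bash
python3 st.py -0.148 0 0.057
```

```text
t 21.4667 pos [ 0.43716256 -0.02387256  0.03442462] local [-0.15104096  0.0007333 ] yaw 0.05642009529314498 w 0.0004921036426875211 5.038120293756947 [-6.70412327 -3.04585718  9.73160646] 1.206028067694317
shift norm [ 1.52067412e-02  3.65762525e-03 -8.12936916e-05] turn -0.00018458940123646753
```

Emit:
move_arm --motion "-1 0 0 0.01 0; -1 0 0 0.02 0; -1 0 0 0.025 0; -1 0 0 0.025 0"

```text
time: 21.8
position: [0.4372, -0.0239, 0.0337]
tool_rot: [1.0, 0.028, -0.001, 0.0]
ft_force: [-11.3, -3.5, 55.8]
grip_width: 0.0003
grip_force: 27.7
```

```bash
python3 st.py -0.148 0 0.057;  python3 - <<'E'
from h import *
p,d=snap('side','side12');cv2.imwrite('pics/s12.png',cv2.resize(p[150:290,140:330,::-1],None,fx=4,fy=4,interpolation=cv2.INTER_CUBIC))
E
```

```text
t 21.8 pos [ 0.43716402 -0.02387595  0.03366184] local [-0.1510397   0.00072984] yaw 0.056863348751606 w 0.0003350806568292701 27.72004270926118 [-11.29059713  -3.47405941  55.84454922] 1.206062722706219
shift norm [ 1.51989511e-02  3.64713065e-03 -2.81006849e-05] turn -4.3497443323167476e-05
```

View pics/s12.png

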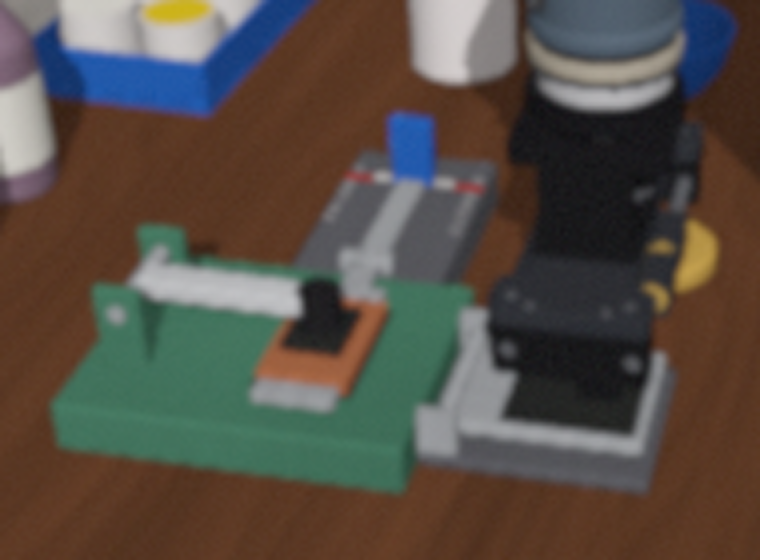

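The pedal is flat on its stop with 56 N on it, and the stamp is down on the tile at (325,320). I'll ease off a little and hold a second, then let it up slowly and clear away.

Emit:
move_arm --motion "-1 0 0 -0.01 0; -1 0 0 -0.01 0; -1 0 0 -0.01 0; -1 0 0 -0.01 0; -1 0 0 -0.01 0; -1 0 0 -0.01 0; -1 0 0 -0.01 0; -1 0 0 -0.01 0; -1 0 0 -0.01 0; -1 0 0 -0.01 0; -1 0 0 -0.01 0; -1 0 0 -0.01 0"

```text
time: 22.85
position: [0.4371, -0.0239, 0.0339]
tool_rot: [1.0, 0.028, -0.002, -0.0]
ft_force: [-9.8, -3.8, 35.2]
grip_width: 0.0002
grip_force: 17.4
```

Emit:
move_arm --motion "-1 0 0 -0.03 0; -1 0 0 -0.06 0; -1 0 0 -0.09 0; -1 0 0 -0.12 0; -1 0 0 -0.15 0; -1 0 0 -0.18 0; -1 0 0 -0.21 0; -1 0 0 -0.26 0; -1 0 0 -0.4 0; -1 0 0 -0.6 0; -1 0 0 -0.7 0; -1 0 0 -0.7 0"

```text
time: 23.85
position: [0.4418, -0.0248, 0.1743]
tool_rot: [1.0, 0.028, 0.004, 0.001]
ft_force: [0.7, 0.0, 0.2]
grip_width: 0.0005
grip_force: 0.0
```

```bash
python3 st.py -0.148 0 0.057; python3 tl.py side13;  python3 - <<'E'
from h import *
p,d=snap('side','side14');cv2.imwrite('pics/s14.png',cv2.resize(p[150:290,140:330,::-1],None,fx=4,fy=4,interpolation=cv2.INTER_CUBIC))
E
```

```text
t 23.85 pos [ 0.44180714 -0.0248143   0.17427911] local [-0.14645757 -0.0004715 ] yaw 0.055566421141381425 w 0.0005490430900768172 0.0 [0.69700793 0.03390499 0.20055631] 1.2060280507849408
shift norm [-7.71531556e-03 -2.34626329e-03 -6.13370847e-05] turn -0.00045632232332236774
[[-0.026, -0.033], [0.0238, -0.033], [0.0238, 0.0445], [-0.026, 0.0445]] centre [-0.001125  0.00575 ] 0.0035688125
-0.03 (np.float64(-0.0237), np.float64(0.0228))
-0.02 (np.float64(-0.0255), np.float64(0.0233))
-0.01 (np.float64(-0.0255), np.float64(0.0233))
0.0 (np.float64(-0.0255), np.float64(0.0235))
0.01 (np.float64(-0.0255), np.float64(0.0233))
0.02 (np.float64(-0.0257), np.float64(0.0233))
0.03 (np.float64(-0.0257), np.float64(0.0233))
```

View pics/s14.png

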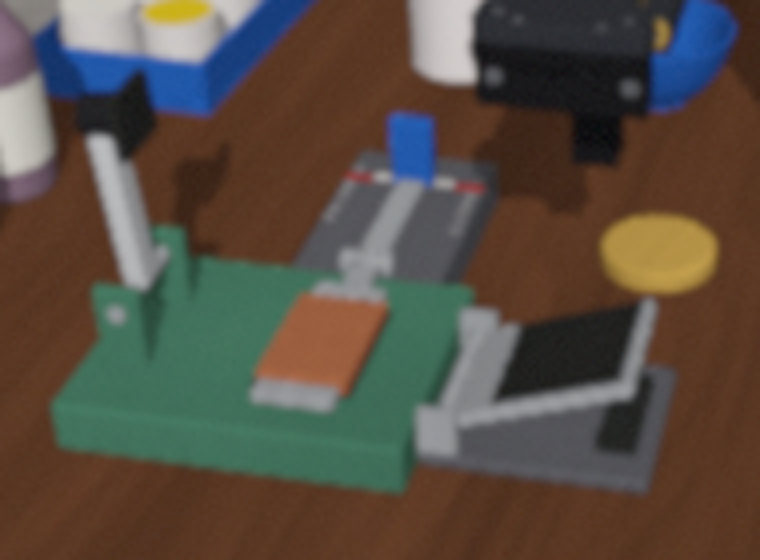

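The last crop shows the tile (322,345) in place, the pedal and stamp back up, the pointers on the red marks and the arm clear. I'll hand it in.

```bash
python3 -c "
from rig import robot
print(robot.hand_in())"
```

```text
the job is handed in; nothing more can be done
None
```

I stamped the terracotta tile and handed the job in after about 24 s of the 64 s limit; the hand-in gave no verdict. In the last pictures the tile lies centred in the press, the gauge pointer is on the red line, the pedal is up and the arm is clear. I did not check the other tiles and loose things again at the end.

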